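# Put the mixed-up components into their right cases

### The arm

A 6-joint arm with a two-finger parallel gripper is mounted at the origin on the work surface. World frame = base frame: x ahead of the robot, y to its left, z up, the work surface at z = 0. Lengths are in mm, angles in rad, forces in N, time in s.
With the tool pointing down it reaches from about 350 to 775 mm from the base axis. Payload 7.3 kg.
Tool frame: the origin (TCP) lies midway between the tips of the shut fingers; the grasp point (between the pads) lies 19 mm behind it (bot.tcp_to_grasp is the distance from the TCP to the grasp point, in mm); z points along the fingers, y is the line along which they close (so a half turn about z gives the same grasp; the last joint's range is limited). The gripper opens to 92 mm and grips with 3 to 60 N. Pads are 19 mm wide; open, the fingers measure 130 mm over their backs; the gripper's body (75 mm by 190 mm) begins 47 mm behind the grasp point.
Start: joints at [-0.146, 0.342, 1.524, -0, 1.275, -0.146], TCP at [525.019, 0.019, 226.741] pointing down, gripper open.
Joint ranges: [-2.53, 2.53], [-0.77, 2.02], [0.04, 2.7], [-1, 4.14], [0.28, 2.66], [-3.11, 3.11]. Speed limits (rad/s): [2.57, 2.57, 3.14, 3.14, 3.14, 3.14].

### API

Orientations are given as [roll, pitch, yaw] about the fixed x, y, z axes, in that order (R = Rz(yaw) Ry(pitch) Rx(roll)).
In Python, from plant import bot, viewer gives the robot as it stands. The module is installed in compiled form; this text tells all that it offers.
- The arm moves only by the shell command python3 -m handwheel 'ROWS'. ROWS is text: rows parted by semicolons, each of 7 numbers parted by spaces: the shift along the tool's x, y, z scaled (see below), then the turn, a rotation vector about the tool's x, y, z scaled (see below), then the opening, from -1 (shut) to 1 (fully open), so that 0 is half open. In form: tx ty tz rx ry rz gripper; .... A call has 1 to 8 rows; each row is the pose to reach, as a shift and turn from the pose commanded when the call began, along the tool's axes at that moment, turning the shorter way round; what a row does not reach only later rows make up. The controller multiplies each number of a shift by 10 cm and each number of a turn by pi rad. A row lasts 1/12 s, in which the tool goes at most 41.7 mm and 7.16 degrees, less where a joint would pass 70% of its speed; a pose out of reach is approached as far as the arm can. A call with a number of a shift or a turn outside -1 to 1 is refused whole. A call with a gripper value outside its range is refused whole. The fingers move at their own pace and stop on an object; the grip force is fixed at half the most. Time passes only in rows, so rows that repeat a pose let the fingers close. It gives the time, the measured TCP pose, the force, the opening and the grip force at its end, in the units of the state.
- bot.get_obs(): the state, without advancing time (a new reading comes with each control period).
- viewer.capture(name): name is "scene" or "side" or "wrist"; returns a dict with "frame" (420x560x3 uint8, red, green, blue), "fov_y" (degrees; the focal length in pixels is half the picture's height over the tangent of half this angle, whatever the lens; pixels are square), "cx", "cy" (the principal point, pixels), "T" (4x4, takes a point from camera to world coordinates). Camera axes: x right, y down, z forward; pixel columns grow to the right and rows downward; lengths in mm; the calibration is good to about 2 mm. A picture is of the moment at which its call begins. There is no depth.
- bot.close_job(): hands the job in; it is judged then, once.
Trained networks look in a picture, given as the dict that the camera call returned (one of the last four; its "shot" number tells which), for a name from the list of things; names that differ only in an ending like _2 or _b are one class to them, and where a whole thing is asked for, a point or a joint stands for the part that bears it (a point fixed in the world has none). Each returns a list of dicts, best first, with "score" (0 to 1); they miss things now and then, are a little off and sometimes report something else, mostly with a low value. They report only what shows in the picture. A call takes as long as a camera call. They do not tell look-alikes from the thing itself.
- viewer.recognise(target, picture): "centre" ([column, row] in pixels, amid what is visible of it).
- viewer.cut_out(target, picture): "pixels" (420x560 bool, what is visible of it) and "centre" ([column, row] in pixels, amid what is visible of it).
The state is a dict: "time": time; "joint_positions": joint angles; "dq": joint speeds; "tau": joint torques, N m; "tool_pos": TCP position; "tcp_rot": TCP orientation; "contact_force": force on the tool from outside, world axes, zero at the start; "moment": the same for the moment, N m; "grip_width": finger opening in mm; "finger_force": force on a finger pad.
Only numpy, scipy, OpenCV 4.12 (cv2) and the standard library are available. Lean on these libraries where they do the work, as an engineer would, in place of code of your own. Each camera call takes 0.05 s, during which the arm holds its last target. There are 200 camera calls.

### The job

The round transformer and the power supply lie in each other's steel cases: swap them, so that the transformer is on the round rubber pad and the power supply lies lengthwise on the rectangular plate. Into the third case goes the tall contactor with an auxiliary block on top, taken out of the packed crate and stood across both mounting strips; leave the other three contactors in their places in the crate. Everything is set down, not dropped, upright, centred and square on its mount, ready for the screws.

Things in the scene. Friction and masses are not known exactly. Their poses are not given: they have to be found in the camera images.
- transformer: Copper-coloured toroidal transformer, a round puck 62 mm in diameter and 32 mm high with rounded edges and a filled centre. Origin: centre of its underside; z is up, yaw has no meaning. About 0.27 to 0.53 kg. It starts on the plate of case_plate, up to 8 mm off its centre each way.
- power_supply: Steel-cased power supply, 84 (x) x 54 (y) mm, 36 mm high except for its last 16 mm at the +x end, a black terminal strip 20 mm high. Origin: centre of the underside; z is up, x along its length. About 0.15 to 0.31 kg. It starts on the pad of case_round, up to 8 mm off its centre each way and turned up to 0.6 rad from that case's x.
- aux_contactor: Contactor with a clip-on auxiliary block, the only tall one, standing in any of the crate's four places, about 1 mm from neighbours and walls, x parallel to the crate's x. Lower tier 76 (x) x 45 (y) mm to 45 mm height, dark block 44 x 44 mm to 80 mm, grey top block 40 (x) x 42 (y) mm to 110 mm, all rigid and centred; it can be lifted by the grey top block. Origin: centre of underside. 0.27-0.53 kg.
- contactor_1: Plain contactor, upright in the crate, same body as aux_contactor but without the auxiliary block: lower tier 76 (x) x 45 (y) x 45 mm high, above it a dark block 44 x 44 mm up to 80 mm. Origin: centre of its underside. 0.23 to 0.46 kg. It stays where it is.
- contactor_2: Plain contactor, upright in the crate, same body as aux_contactor but without the auxiliary block: lower tier 76 (x) x 45 (y) x 45 mm high, above it a dark block 44 x 44 mm up to 80 mm. Origin: centre of its underside. 0.23 to 0.46 kg. It stays where it is.
- contactor_3: Plain contactor, upright in the crate, same body as aux_contactor but without the auxiliary block: lower tier 76 (x) x 45 (y) x 45 mm high, above it a dark block 44 x 44 mm up to 80 mm. Origin: centre of its underside. 0.23 to 0.46 kg. It stays where it is.
- case_round: Open galvanised case, fixed: outside 170 (x) x 140 (y) x 36 mm high, walls and floor 2 mm, 12 mm flange outside the rim at both x ends. Origin: centre of its underside. z up, yaw within 0.25 rad of world. On mid-floor a round black rubber pad 94 mm in diameter, 5 mm thick: its top is 7 mm above the origin. The transformer's place.
- case_plate: Open galvanised case, fixed: outside 170 (x) x 140 (y) x 36 mm high, walls and floor 2 mm, 12 mm flange outside the rim at both x ends. Origin: centre of its underside. z up, yaw within 0.25 rad of world. On mid-floor a rectangular dark steel plate 116 (x) x 78 (y) x 5 mm, brass dots in its corners; top 7 mm above the origin. Place of the power supply, lengthwise along x.
- case_strips: Open galvanised case, fixed: outside 170 (x) x 140 (y) x 36 mm high, walls and floor 2 mm, 12 mm flange outside the rim at both x ends. Origin: centre of its underside. z up, yaw within 0.25 rad of world. On its floor two dark steel strips along y, 14 x 110 x 5 mm, at x = +25 and -25 mm; top 7 mm above the origin. Empty at the start. The place of aux_contactor, its length along x, bridging both strips.
- crate: Blue open crate, fixed to the bench: outside 171 (x) x 109 (y) x 50 mm high, walls and floor 8 mm. Origin: centre of its underside; x along its long side, yaw within 0.25 rad of world. Four upright contactors stand two by two on its floor, 8 mm above the origin, smooth plastic, axes at about x = +-39 mm, y = +-23 mm.
Mind the look-alikes: they are no part of the job. Leave any green or red look-alike of the case_plate alone.

How it is judged (in metres and radians):
At the end, for the whole second after the job is handed in: Transformer on case_round's pad, power supply on case_plate's plate, tall contactor on case_strips' strips: within 12 mm of centre, resting, upright within 0.08 rad, the last two within 0.26 rad of the case's x axis; other contactors within 20 mm of their start and 0.12 rad of upright; all at rest (horizontal distance between transformer and case_round below 0.012 m and z of transformer in the frame of case_round between 0.004 and 0.011 m and angle between each of transformer, power_supply, aux_contactor's own z axis and vertical below 0.08 rad and linear speed of each of transformer, power_supply, aux_contactor, contactor_1, contactor_2, contactor_3 below 0.02 m/s and angular speed of each of transformer, power_supply, aux_contactor below 0.2 rad/s and horizontal distance between power_supply and case_plate below 0.012 m and z of power_supply in the frame of case_plate between 0.004 and 0.011 m and angle between the x axis of power_supply and the x axis of case_plate, either way round below 0.26 rad and horizontal distance between aux_contactor and case_strips below 0.012 m and z of aux_contactor in the frame of case_strips between 0.004 and 0.011 m and angle between the x axis of aux_contactor and the x axis of case_strips, either way round below 0.26 rad and distance of each of contactor_1, contactor_2, contactor_3 from where it was at the start of the episode below 0.02 m and angle between each of contactor_1, contactor_2, contactor_3's own z axis and vertical below 0.12 rad); the robot touches nothing.
It fails at once if a component is dropped or thrown (it moves faster than 0.7 m/s while the fingers do not touch it) ((contact force between the fingers and transformer below 0.05 N and linear speed of transformer above 0.7 m/s) or (contact force between the fingers and power_supply below 0.05 N and linear speed of power_supply above 0.7 m/s) or (contact force between the fingers and aux_contactor below 0.05 N and linear speed of aux_contactor above 0.7 m/s)).
It also fails if it takes over 128 s, if anything falls off the work surface, if the arm or the gripper's body presses on something with over 40 N, if the wrist force passes 120 N, or if a joint passes its speed limit or range.

## Working session

There is one attempt and no reset: what is moved stays moved. The work goes in short steps, Python scripts to look and compute and a shell command to move; the robot and the scene stay as the last step left them, time stands still between calls to the robot, and variables do not carry over. Pictures are saved under pics/ and viewed, at most 14 in all, crops included, and the job is handed in when it is done.

```bash
mkdir -p pics; ls
python3 - <<'E'
from plant import bot, viewer
import cv2,numpy as np
o=bot.get_obs(); print({k:np.round(v,3) for k,v in o.items()})
for n in ("scene","side"):
    p=viewer.capture(n); cv2.imwrite(f"pics/{n}0.png",p["frame"][:,:,::-1]); print(n,p["fov_y"],p["cx"],p["cy"],np.round(p["T"],3).tolist())
    for t in ["transformer","power_supply","aux_contactor","contactor_1","case_round","case_plate","case_strips","crate"]:
        print(t,[(np.round(d["centre"]).tolist(),round(d["score"],2)) for d in viewer.recognise(t,p)][:6])
E
```

```text
pics
{'time': np.float64(0.0), 'joint_positions': array([-0.146,  0.343,  1.525, -0.   ,  1.275, -0.146]), 'dq': array([ 0.001,  0.   ,  0.   , -0.001, -0.001, -0.001]), 'tau': array([ 1.0000e-03, -4.3125e+01, -2.4422e+01,  7.2000e-02,  5.6000e-02,
       -0.0000e+00]), 'tool_pos': array([5.24602e+02, 8.60000e-02, 2.26056e+02]), 'tcp_rot': array([-3.14 , -0.   ,  1.571]), 'contact_force': array([-0.488, -0.146, -0.604]), 'moment': array([ 0.01 , -0.008,  0.009]), 'finger_force': np.float64(0.0), 'grip_width': np.float64(91.438)}
scene 43.276268098639704 286.2211815089047 204.95921488084895 [[-0.566, 0.695, -0.443, 1130.137], [0.824, 0.487, -0.289, 573.632], [0.015, -0.528, -0.849, 1410.039], [0.0, 0.0, 0.0, 1.0]]
transformer [([259.0, 255.0], 0.56), ([178.0, 208.0], 0.19)]
power_supply [([156.0, 158.0], 0.65)]
aux_contactor [([191.0, 214.0], 0.63)]
contactor_1 [([198.0, 188.0], 0.64), ([210.0, 200.0], 0.57)]
case_round [([165.0, 161.0], 0.88), ([204.0, 222.0], 0.21)]
case_plate [([302.0, 185.0], 0.8), ([408.0, 217.0], 0.76), ([268.0, 261.0], 0.74), ([252.0, 127.0], 0.72), ([388.0, 352.0], 0.66)]
case_strips [([346.0, 265.0], 0.72)]
crate [([200.0, 219.0], 0.75)]
side 48.55282308748765 277.9449193028084 212.95135897466548 [[0.739, -0.387, 0.551, -228.043], [-0.673, -0.446, 0.59, -621.289], [0.018, -0.807, -0.59, 759.396], [0.0, 0.0, 0.0, 1.0]]
transformer [([308.0, 194.0], 0.57)]
power_supply [([438.0, 301.0], 0.91), ([354.0, 221.0], 0.18)]
aux_contactor [([377.0, 205.0], 0.83)]
contactor_1 [([352.0, 220.0], 0.81), ([369.0, 232.0], 0.72), ([391.0, 218.0], 0.57)]
case_round [([424.0, 302.0], 0.85)]
case_plate [([159.0, 188.0], 0.85), ([242.0, 236.0], 0.83), ([317.0, 307.0], 0.79), ([309.0, 204.0], 0.65), ([220.0, 138.0], 0.63)]
case_strips []
crate [([370.0, 245.0], 0.88), ([230.0, 175.0], 0.67)]
```

View pics/scene0.png

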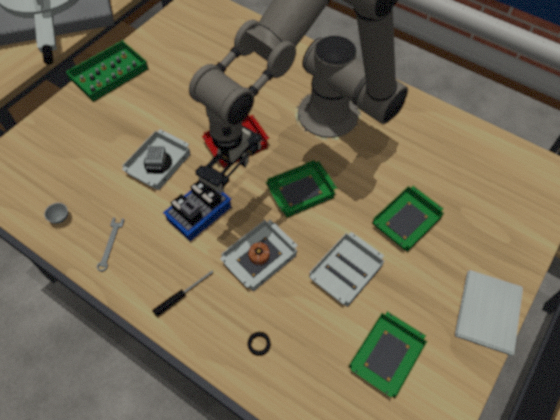

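View pics/side0.png

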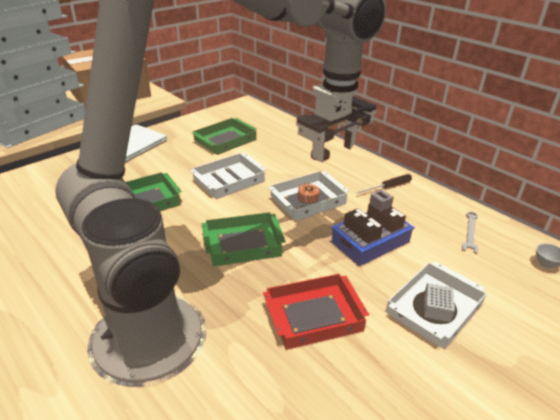

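The galvanised case at (259,254) holding the transformer is case_plate. The three green cases and the red one are look-alikes. case_round is at (157,160) with the power supply, and case_strips is at (346,268). The crate is at (198,207), with the tall contactor around (191,210). I'll take coarse positions from both cameras.

```bash
cat > h.py <<'E'
from plant import bot, viewer
import cv2,numpy as np
def ray(p,uv):
    f=p["frame"].shape[0]/2/np.tan(np.radians(p["fov_y"])/2)
    uv=np.atleast_2d(uv).astype(float)
    d=np.c_[(uv[:,0]-p["cx"])/f,(uv[:,1]-p["cy"])/f,np.ones(len(uv))]@p["T"][:3,:3].T
    return p["T"][:3,3],d
def unproj(p,uv,z):
    o,d=ray(p,uv); return (o+d*((z-o[2])/d[:,2])[:,None])[:,:2]
def proj(p,X):
    f=p["frame"].shape[0]/2/np.tan(np.radians(p["fov_y"])/2)
    c=(np.atleast_2d(X)-p["T"][:3,3])@p["T"][:3,:3]
    return np.c_[c[:,0]/c[:,2]*f+p["cx"],c[:,1]/c[:,2]*f+p["cy"]]
def rect(p,d,z):
    c=max(cv2.findContours(d["pixels"].astype(np.uint8),0,2)[0],key=cv2.contourArea)[:,0]
    return cv2.minAreaRect(unproj(p,c,z).astype(np.float32))
E
python3 - <<'E'
from h import *
for n in ("scene","side"):
    p=viewer.capture(n)
    for t,z in [("transformer",20),("power_supply",30),("aux_contactor",70),("case_round",36),("case_plate",36),("case_strips",36),("crate",50)]:
        for d in viewer.cut_out(t,p)[:6]:
            r=rect(p,d,z); print(n,t,round(d["score"],2),np.round(d["centre"]),np.round(r[0]),np.round(r[1]),round(r[2],1), np.round(unproj(p,d["centre"],z)[0]))
p=viewer.capture("wrist"); cv2.imwrite("pics/w0.png",p["frame"][:,:,::-1]); print(p["fov_y"],p["cx"],p["cy"],np.round(p["T"],3).tolist())
E
```

```text
scene transformer 0.94 [258. 253.] [588. 128.] [72. 62.] 35.5 [590. 127.]
scene power_supply 0.65 [155. 160.] [ 507. -344.] [109.  59.] 34.2 [ 513. -338.]
scene aux_contactor 0.73 [190. 214.] [ 619. -101.] [82. 79.] 81.3 [619. -96.]
scene case_round 0.63 [258. 255.] [594. 133.] [71. 61.] 35.5 [600. 137.]
scene case_round 0.6 [162. 162.] [ 503. -333.] [202. 167.] 4.8 [ 507. -313.]
scene case_plate 0.94 [268. 258.] [590. 137.] [153. 197.] 77.3 [592. 167.]
scene case_plate 0.79 [408. 218.] [232. 433.] [146. 201.] 79.1 [240. 432.]
scene case_plate 0.65 [251. 128.] [ 233. -138.] [162.  62.] 58.4 [ 233. -163.]
scene case_plate 0.63 [390. 354.] [631. 582.] [144. 197.] 89.7 [635. 588.]
scene case_plate 0.56 [303. 186.] [329. 107.] [158. 195.] 61.2 [325. 109.]
scene case_strips 0.74 [348. 264.] [482. 368.] [143. 195.] 83.4 [477. 363.]
scene crate 0.97 [207. 219.] [579. -95.] [139. 188.] 79.1 [596. -55.]
side transformer 0.65 [310. 194.] [595. 136.] [99. 61.] 45.8 [593. 126.]
side power_supply 0.59 [436. 301.] [ 498. -348.] [104.  63.] 30.7 [ 495. -347.]
side aux_contactor 0.95 [379. 203.] [64
[... 258 characters left out ...]
555.]
side case_plate 0.89 [242. 238.] [318.  86.] [180. 194.] 61.0 [312.  84.]
side case_plate 0.79 [310. 202.] [580. 116.] [182. 207.] 75.6 [548.  83.]
side case_plate 0.75 [156. 187.] [262. 404.] [190. 126.] 78.0 [271. 421.]
side case_plate 0.6 [314. 310.] [ 286. -193.] [170. 195.] 64.5 [ 277. -197.]
side case_strips 0.67 [229. 177.] [478. 344.] [189. 212.] 84.2 [458. 328.]
side crate 0.67 [391. 217.] [ 630. -127.] [116.  65.] 39.0 [ 641. -117.]
side crate 0.18 [435. 303.] [ 477. -357.] [104.  59.] 31.4 [ 468. -356.]
67.98116204052461 280.43670465888465 208.01783439974776 [[1.0, 0.001, 0.001, 525.155], [0.001, -0.952, -0.307, 82.844], [0.001, 0.307, -0.952, 383.586], [0.0, 0.0, 0.0, 1.0]]
```

View pics/w0.png

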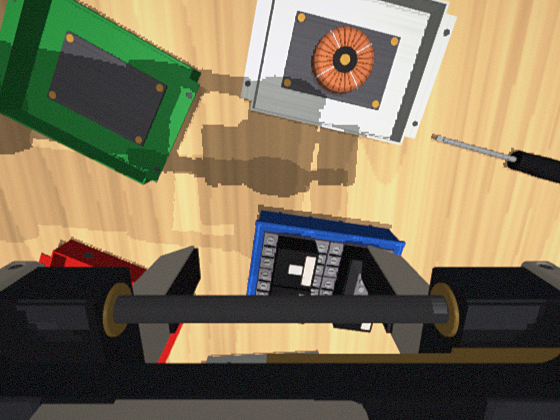

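The wrist view shows case_plate at upper right, with its brass dots at (300,18), (394,41), (376,103) and (287,82), and the transformer at (345,60). I'll move so the camera is above it and fit a silhouette model.

```bash
cat >> h.py <<'E'
from scipy.optimize import minimize
def box(lx,ly,z0,z1,x0=0,y0=0): return np.array([[x0+a*lx/2,y0+b*ly/2,z] for a in(-1,1) for b in(-1,1) for z in(z0,z1)])
_t=np.linspace(0,2*np.pi,40,endpoint=False)
def disc(r,z): return np.c_[r*np.cos(_t),r*np.sin(_t),0*_t+z]
CASE=[box(170,140,0,36),box(194,140,35,36)]
MODELS={"case_round":CASE,"case_plate":CASE,"case_strips":CASE,
 "crate":[box(171,109,0,50)],
 "transformer":[np.vstack([disc(27,0),disc(31,6),disc(31,26),disc(27,32)])],
 "power_supply":[box(68,54,0,36,-8),box(16,54,0,20,34)],
 "aux_contactor":[box(40,42,80,110)]}
def sil(p,m,q,z0):
    c,s=np.cos(q[2]),np.sin(q[2]); R=np.array([[c,s,0],[-s,c,0],[0,0,1]])
    im=np.zeros(p["frame"].shape[:2],np.uint8)
    for k in m:
        h=cv2.convexHull((proj(p,k@R+[q[0],q[1],z0])*16).astype(np.int32)); cv2.fillConvexPoly(im,h,1,shift=4)
    return im>0
def fit(p,name,mask,z0,q,rows=(0,420)):
    sl=slice(*rows)
    def cost(v):
        w=[v[0],v[1],v[2]/100]; a=sil(p,MODELS[name],w,z0)[sl]; b=mask[sl]
        return 1-(a&b).sum()/max(1,(a|b).sum())
    best=min((minimize(cost,[q[0],q[1],100*(q[2]+dy)],method="Nelder-Mead",options=dict(initial_simplex=np.array([q[0],q[1],100*(q[2]+dy)])+np.array([[0,0,0],[12,0,0],[0,12,0],[0,0,15]]))) for dy in(-.15,.1)),key=lambda r:r.fun)
    return best.x[0],best.x[1],best.x[2]/100,1-best.fun
def nearest(p,name,z,q):
    ds=viewer.cut_out(name,p)
    return min(ds,key=lambda d:np.hypot(*(unproj(p,d["centre"],z)[0]-q[:2])),default=None)
E
python3 -m handwheel '0.5 0.65 0 0 0 0 1;0.5 0.65 0 0 0 0 1;0.5 0.65 0 0 0 0 1;0.5 0.65 0 0 0 0 1'
python3 - <<'E'
from h import *
p=viewer.capture("wrist"); im=p["frame"].copy()
print(np.round(p["T"][:3,3]))
for n,z,z0,q in [("case_plate",36,0,(590,137,-.24)),("transformer",30,7,(588,130,0))]:
    d=nearest(p,n,z,q); r=fit(p,n,d["pixels"],z0,q,(0,250)); print(n,np.round(r,3),d["score"])
    c=cv2.findContours(sil(p,MODELS[n],r,z0).astype(np.uint8),0,2)[0]; cv2.drawContours(im,c,-1,(255,0,255),1)
# brass dots
hsv=cv2.cvtColor(p["frame"],cv2.COLOR_RGB2HSV)
cv2.imwrite("pics/w1.png",im[:,:,::-1])
E
```

```text
time: 2.08
tool_pos: [590.7, 51.2, 225.6]
tcp_rot: [-3.14, -0.0, 1.573]
contact_force: [0.0, -1.1, 0.1]
grip_width: 91.8
finger_force: 0.0
[591. 134. 382.]
case_plate [ 5.91211e+02  1.29784e+02 -2.18000e-01  8.54000e-01] 0.59
transformer [5.90820e+02 1.28717e+02 1.58000e-01 9.68000e-01] 0.86
```

View pics/w1.png

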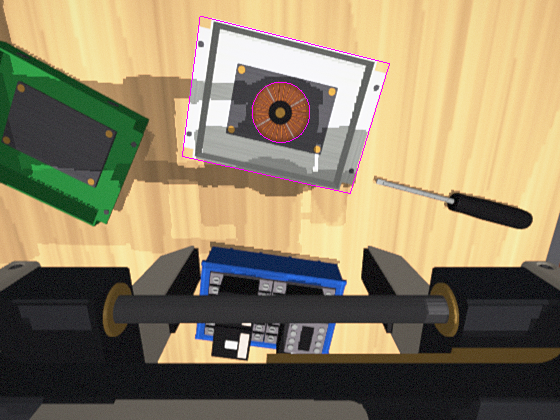

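The fit overlays match: case_plate is at (591,130) with yaw -0.22, and the transformer is at (591,129), pixel (281,112). The brass dots are at (242,69), (333,91), (318,149) and (231,128). Moving above the transformer.

```bash
python3 - <<'E'
from h import *
p=viewer.capture("wrist")
w=unproj(p,[(242,69),(333,91),(318,149),(231,128)],7); print(np.round(w),w.mean(0), np.arctan2(*(w[1]-w[0])[::-1]))
E
python3 -m handwheel '0.78 0 0.4 0 0 0.07 1;0.78 0 0.8 0 0 0.07 1;0.78 0 0.9 0 0 0.07 1;0.78 0 0.9 0 0 0.07 1;0.78 0 0.9 0 0 0.07 1'
```

```text
[[547. 173.]
 [649. 150.]
 [635.  85.]
 [532. 110.]] [590.60176843 129.53448202] -0.21964273867467715
time: 2.7
tool_pos: [588.5, 127.9, 135.6]
tcp_rot: [-3.138, 0.002, 1.352]
contact_force: [1.1, -0.7, 1.4]
grip_width: 91.7
finger_force: 0.0
```

```bash
python3 -m handwheel '0 0.01 0.4 0 0 0 1;0 0.01 0.8 0 0 0 1;0 0.01 1 0 0 0 1;0 0.01 1 0 0 0 1'
python3 -m handwheel '0 0 0.12 0 0 0 1;0 0 0.24 0 0 0 1;0 0 0.24 0 0 0 1;0 0 0.24 0 0 0 0.3;0 0 0.24 0 0 0 -0.2;0 0 0.24 0 0 0 -0.5;0 0 0.24 0 0 0 -0.7;0 0 0.24 0 0 0 -0.7'
python3 -m handwheel '0 0 0 0 0 0 -0.7;0 0 0 0 0 0 -0.7;0 0 0 0 0 0 -0.7;0 0 0 0 0 0 -0.7;0 0 0 0 0 0 -0.7'
```

```text
time: 3.03
tool_pos: [589.5, 125.9, 34.6]
tcp_rot: [-3.137, 0.002, 1.35]
contact_force: [-0.4, -0.3, -0.4]
grip_width: 91.3
finger_force: 0.0
time: 3.7
tool_pos: [590.8, 128.0, 13.2]
tcp_rot: [-3.141, -0.0, 1.351]
contact_force: [-5.9, 2.2, 5.7]
grip_width: 63.0
finger_force: 3.1
time: 4.12
tool_pos: [590.4, 128.1, 13.3]
tcp_rot: [-3.141, 0.0, 1.351]
contact_force: [-4.5, 0.5, 5.4]
grip_width: 61.1
finger_force: 30.0
```

```bash
python3 -m handwheel '0 0 -0.2 0 0 0 -0.7;0 0 -0.5 0 0 0 -0.7;0 0 -0.8 0 0 0 -0.7;0 0 -1 0 0 -0.04 -0.7;0 0 -1 0 0 -0.07 -0.7;0 0 -1 0 0 -0.07 -0.7;0 0 -1 0 0 -0.07 -0.7'
python3 -m handwheel '-0.2 -0.2 -0.1 0 0 0 -0.7;-0.4 -0.5 -0.2 0 0 0 -0.7;-0.6 -0.75 -0.2 0 0 0 -0.7;-0.8 -0.9 -0.2 0 0 0 -0.7;-0.8 -0.9 -0.2 0 0 0 -0.7;-0.8 -0.9 -0.2 0 0 0 -0.7'
python3 -m handwheel '-0.3 -0.2 0 0 0 0 -0.7;-0.6 -0.4 0 0 0 0 -0.7;-0.9 -0.6 0 0 0 0 -0.7;-0.9 -0.6 0 0 0 0 -0.7;-0.9 -0.6 0 0 0 0 -0.7'
python3 -m handwheel '-0.3 0 0 0 0 0 -0.7;-0.6 0 0 0 0 0 -0.7;-0.9 0 0 0 0 0 -0.7;-0.9 0 0 0 0 0 -0.7;-0.9 0 0 0 0 0 -0.7'
```

```text
time: 4.7
tool_pos: [590.4, 127.7, 111.9]
tcp_rot: [-3.14, 0.0, 1.568]
contact_force: [0.6, -0.3, -4.0]
grip_width: 61.2
finger_force: 30.0
time: 5.2
tool_pos: [500.1, 47.1, 132.0]
tcp_rot: [-3.14, -0.0, 1.566]
contact_force: [1.2, 0.5, -2.4]
grip_width: 61.1
finger_force: 30.0
time: 5.62
tool_pos: [441.0, -43.0, 132.3]
tcp_rot: [-3.141, -0.0, 1.566]
contact_force: [0.9, 1.2, -4.2]
grip_width: 61.4
finger_force: 30.0
time: 6.03
tool_pos: [442.1, -132.6, 132.2]
tcp_rot: [3.141, -0.0, 1.568]
contact_force: [0.7, 0.7, -3.9]
grip_width: 60.9
finger_force: 30.0
```

```bash
python3 -m handwheel '0 0 0 0 0 0.04 -0.7;0 0 0 0 0 0.08 -0.7;0 0 0 0 0 0.12 -0.7;0 0 0.1 0 0 0.16 -0.7;0 0 0.2 0 0 0.2 -0.7;0 0 0.3 0 0 0.24 -0.7;0 0 0.4 0 0 0.28 -0.7;0 0 0.4 0 0 0.3 -0.7'
python3 -m handwheel '0 0 0.1 0 0 0.04 -0.7;0 0 0.2 0 0 0.08 -0.7;0 0 0.3 0 0 0.12 -0.7;0 0 0.4 0 0 0.16 -0.7;0 0 0.5 0 0 0.2 -0.7;0 0 0.6 0 0 0.2 -0.7;0 0 0.6 0 0 0.2 -0.7;0 0 0.6 0 0 0.2 -0.7'
python3 - <<'E'
from h import *
print(bot.get_obs()["joint_positions"])
p=viewer.capture("side"); cv2.imwrite("pics/s1.png",p["frame"][:,:,::-1])
E
```

```text
time: 6.7
tool_pos: [440.6, -129.9, 90.8]
tcp_rot: [-3.138, 0.001, 0.623]
contact_force: [-0.3, -0.0, -4.8]
grip_width: 61.0
finger_force: 30.0
time: 7.37
tool_pos: [441.2, -130.8, 32.3]
tcp_rot: [-3.141, 0.001, 0.002]
contact_force: [0.6, 0.5, -3.1]
grip_width: 61.5
finger_force: 30.0
[-4.55120106e-01  4.96672437e-01  1.93209803e+00  4.79255453e-04
  7.14336862e-01  1.11317525e+00]
```

View pics/s1.png

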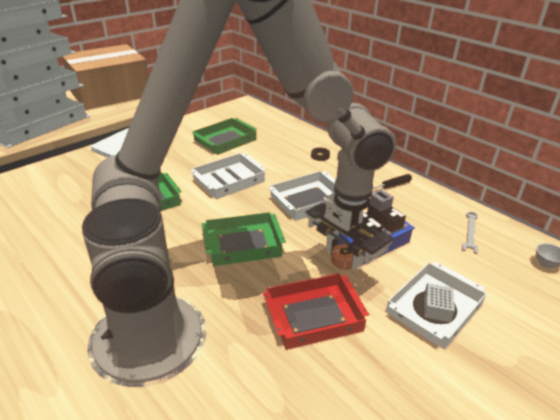

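The transformer hangs at (342,255) over clear bench, free of both the red case and the crate. Setting it down.

```bash
python3 -m handwheel '0 0 0.08 0 0 0 -0.7;0 0 0.16 0 0 0 -0.7;0 0 0.22 0 0 0 -0.7;0 0 0.24 0 0 0 -0.7;0 0 0.25 0 0 0 -0.7;0 0 0.26 0 0 0 -0.7;0 0 0.265 0 0 0 -0.7;0 0 0.265 0 0 0 -0.7'
```

```text
time: 8.08
tool_pos: [441.1, -132.3, 6.4]
tcp_rot: [3.141, -0.0, -0.0]
contact_force: [-0.5, -0.1, -3.4]
grip_width: 61.4
finger_force: 30.0
```

```bash
python3 -m handwheel '0 0 0.01 0 0 0 -0.7;0 0 0.02 0 0 0 -0.7;0 0 0.02 0 0 0 -0.7'
```

```text
time: 8.33
tool_pos: [441.3, -132.4, 6.1]
tcp_rot: [3.141, -0.001, -0.0]
contact_force: [-6.0, 1.0, 18.8]
grip_width: 61.0
finger_force: 30.0
```

```bash
python3 -m handwheel '0 0 -0.01 0 0 0 -0.7;0 0 -0.01 0 0 0 0.3;0 0 -0.01 0 0 0 0.7;0 0 -0.01 0 0 0 0.7;0 0 -0.01 0 0 0 0.7;0 0 -0.2 0 0 0 0.7;0 0 -0.6 0 0 0 0.7;0 0 -1 0 0 0 0.7'
python3 -m handwheel '-0.1 0.3 -0.3 0 0 0 0.7;-0.2 0.7 -0.6 0 0 0 0.7;-0.3 1 -1 0 0 0 0.7;-0.3 1 -1 0 0 0 0.7;-0.3 1 -1 0 0 0 0.7'
python3 -m handwheel '0 0.4 0 0 0 0 0.7;0 0.8 0 0 0 0 0.7;0 1 0 0 0 0 0.7;0 1 0 0 0 0 0.7;0 1 0 0 0 0 0.7'
cat > look.py <<'E'
import sys
from h import *
def look(cam,out,items,rows=(0,250)):
    p=viewer.capture(cam); im=p["frame"].copy()
    for n,z,z0,q in items:
        d=nearest(p,n,z,q)
        if d is None: print(n,"none"); continue
        r=fit(p,n,d["pixels"],z0,q,rows); print(n,np.round(r,3),"score",round(d["score"],2))
        cv2.drawContours(im,cv2.findContours(sil(p,MODELS[n],r,z0).astype(np.uint8),0,2)[0],-1,(255,0,255),1)
    cv2.imwrite(out,im[:,:,::-1]); o=bot.get_obs(); print(np.round(o["tool_pos"],1),np.round(o["tcp_rot"],3)); return p
E
python3 - <<'E'
from look import *
look("wrist","pics/w2.png",[("case_round",36,0,(497,-345,0.05)),("power_supply",30,7,(500,-345,.57))])
E
```

```text
time: 9.0
tool_pos: [440.0, -131.7, 104.3]
tcp_rot: [-3.14, 0.003, -0.0]
contact_force: [1.5, -1.4, 0.2]
grip_width: 78.3
finger_force: 0.0
time: 9.42
tool_pos: [412.0, -236.0, 207.9]
tcp_rot: [3.136, -0.006, -0.003]
contact_force: [-0.0, 0.1, -0.1]
grip_width: 78.2
finger_force: 0.0
time: 9.83
tool_pos: [410.7, -332.0, 202.7]
tcp_rot: [-3.139, 0.001, -0.001]
contact_force: [-0.6, 0.0, 0.1]
grip_width: 77.6
finger_force: 0.0
case_round [ 5.02356e+02 -3.44563e+02  6.30000e-02  8.05000e-01] score 0.82
power_supply [ 506.658 -345.791    0.562    0.948] score 0.88
[ 411.  -330.7  203.6] [-3.14e+00  1.00e-03  1.00e-03]
```

View pics/w2.png

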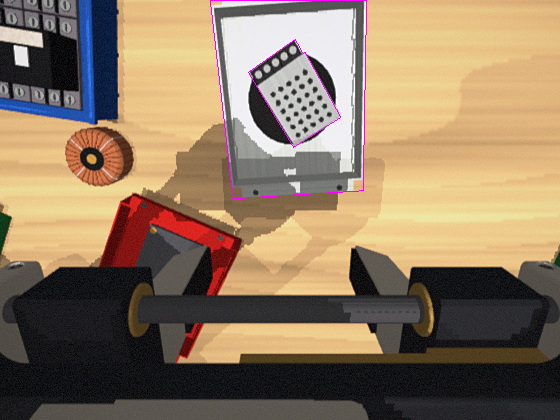

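Both fits sit on the picture: power supply at (294,93), black terminals towards (275,60), case_round around it.

```bash
python3 -m handwheel '0.3 0.05 0.3 0 0 -0.04 0.7;0.6 0.1 0.6 0 0 -0.08 0.7;0.957 0.15 0.8 0 0 -0.12 0.7;0.957 0.15 1 0 0 -0.16 0.7;0.957 0.15 1 0 0 -0.179 0.7;0.957 0.15 1 0 0 -0.179 0.7;0.957 0.15 1 0 0 -0.179 0.7'
python3 -m handwheel '0 0 0.3 0 0 0 0.7;0 0 0.5 0 0 0 0.7;0 0 0.5 0 0 0 0.7;0 0 0.5 0 0 0 0.7;0 0 0.5 0 0 0 0.7'
```

```text
time: 10.57
tool_pos: [507.1, -346.1, 104.4]
tcp_rot: [-3.142, -0.0, 0.561]
contact_force: [0.4, -0.3, 0.8]
grip_width: 78.1
finger_force: 0.0
time: 10.98
tool_pos: [507.5, -347.8, 56.2]
tcp_rot: [3.139, -0.001, 0.561]
contact_force: [0.0, 0.3, 0.1]
grip_width: 77.8
finger_force: 0.0
```

```bash
python3 -m handwheel '0 0 0.2 0 0 0 0.7;0 0 0.4 0 0 0 0.7;0 0 0.43 0 0 0 0.7;0 0 0.43 0 0 0 0.7;0 0 0.43 0 0 0 0.3;0 0 0.43 0 0 0 -0.2;0 0 0.43 0 0 0 -0.7;0 0 0.43 0 0 0 -0.7'
python3 -m handwheel '0 0 0 0 0 0 -0.7;0 0 0 0 0 0 -0.7;0 0 0 0 0 0 -0.7;0 0 0 0 0 0 -0.7'
```

```text
time: 11.65
tool_pos: [507.1, -347.4, 12.3]
tcp_rot: [3.14, -0.001, 0.562]
contact_force: [-1.6, 2.4, 2.2]
grip_width: 55.9
finger_force: 1.2
time: 11.98
tool_pos: [506.9, -347.2, 12.2]
tcp_rot: [3.141, -0.0, 0.562]
contact_force: [-1.5, 2.2, 5.8]
grip_width: 53.9
finger_force: 30.0
```

```bash
python3 -m handwheel '0 0 -0.2 0 0 0 -0.7;0 0 -0.5 0 0 0 -0.7;0 0 -0.8 0 0 0 -0.7;0 0 -1 0 0 0.04 -0.7;0 0 -1 0 0 0.08 -0.7;0 0 -1 0 0 0.12 -0.7;0 0 -1 0 0 0.16 -0.7;0 0 -1 0 0 0.179 -0.7'
python3 -m handwheel '0 0 -0.3 0 0 0 -0.7;0 0 -0.6 0 0 0 -0.7;0 0 -0.9 0 0 0 -0.7;0 -0.3 -0.9 0 0 0 -0.7;0.2 -0.6 -0.9 0 0 0 -0.7;0.2 -0.9 -0.9 0 0 0 -0.7;0.2 -1 -0.9 0 0 0 -0.7;0.2 -1 -0.9 0 0 0 -0.7'
python3 -m handwheel '0.05 -0.3 0 0 0 0 -0.7;0.1 -0.6 0 0 0 0 -0.7;0.15 -0.9 0 0 0 0 -0.7;0.2 -1 0 0 0 0 -0.7;0.2 -1 0 0 0 0 -0.7'
python3 -m handwheel '0.05 -0.3 0 0 0 0 -0.7;0.1 -0.6 0 0 0 0 -0.7;0.15 -0.9 0 0 0 0 -0.7;0.2 -1 0 0 0 0 -0.7;0.2 -1 0 0 0 0 -0.7'
python3 -m handwheel '0.05 -0.3 0 0 0 0 -0.7;0.1 -0.6 0 0 0 0 -0.7;0.15 -0.9 0 0 0 0 -0.7;0.2 -1 0 0 0 0 -0.7;0.2 -1 0 0 0 0 -0.7'
python3 -m handwheel '0.02 -0.3 0 0 0 0.04 -0.7;0.04 -0.6 0 0 0 0.07 -0.7;0.04 -0.77 0 0 0 0.07 -0.7;0.04 -0.77 0 0 0 0.07 -0.7;0.04 -0.77 0 0 0 0.07 -0.7'
```

```text
time: 12.65
tool_pos: [506.5, -347.1, 111.1]
tcp_rot: [-3.142, 0.0, -0.006]
contact_force: [0.8, 0.1, -2.3]
grip_width: 54.0
finger_force: 30.0
time: 13.32
tool_pos: [526.7, -244.5, 201.2]
tcp_rot: [-3.141, 0.001, 0.003]
contact_force: [-0.2, -0.9, -2.3]
grip_width: 53.7
finger_force: 30.0
time: 13.73
tool_pos: [547.4, -145.9, 201.2]
tcp_rot: [-3.142, -0.0, 0.002]
contact_force: [-0.3, -1.2, -1.8]
grip_width: 53.9
finger_force: 30.0
time: 14.15
tool_pos: [567.5, -46.6, 201.1]
tcp_rot: [3.141, -0.001, 0.002]
contact_force: [0.1, -0.4, -2.2]
grip_width: 53.6
finger_force: 30.0
time: 14.57
tool_pos: [587.7, 53.1, 201.0]
tcp_rot: [3.141, -0.001, 0.002]
contact_force: [0.1, -0.2, -1.4]
grip_width: 53.8
finger_force: 30.0
time: 14.98
tool_pos: [591.1, 128.1, 201.0]
tcp_rot: [3.14, -0.0, -0.22]
contact_force: [-0.2, -0.5, -2.3]
grip_width: 54.0
finger_force: 30.0
```

```bash
python3 -m handwheel '0 -0.01 0.4 0 0 0 -0.7;0 -0.01 0.8 0 0 0 -0.7;0 -0.01 1 0 0 0 -0.7;0 -0.01 1 0 0 0 -0.7;0 -0.01 1 0 0 0 -0.7'
python3 -m handwheel '0 0 0.3 0 0 0 -0.7;0 0 0.5 0 0 0 -0.7;0 0 0.7 0 0 0 -0.7;0 0 0.8 0 0 0 -0.7;0 0 0.83 0 0 0 -0.7;0 0 0.86 0 0 0 -0.7;0 0 0.875 0 0 0 -0.7;0 0 0.875 0 0 0 -0.7'
```

```text
time: 15.4
tool_pos: [591.0, 128.6, 100.8]
tcp_rot: [3.14, 0.002, -0.222]
contact_force: [0.4, -0.6, -2.0]
grip_width: 54.2
finger_force: 30.0
time: 16.07
tool_pos: [591.9, 130.7, 15.0]
tcp_rot: [-3.141, -0.002, -0.22]
contact_force: [0.2, 0.1, -1.8]
grip_width: 53.8
finger_force: 30.0
```

```bash
python3 -m handwheel '0 0 0.01 0 0 0 -0.7;0 0 0.02 0 0 0 -0.7;0 0 0.03 0 0 0 -0.7;0 0 0.03 0 0 0 -0.7'
python3 -m handwheel '0 0 0.005 0 0 0 -0.7;0 0 0.01 0 0 0 -0.7;0 0 0.01 0 0 0 -0.7'
```

```text
time: 16.4
tool_pos: [591.5, 130.9, 12.2]
tcp_rot: [-3.141, -0.002, -0.22]
contact_force: [-1.4, 0.8, 6.5]
grip_width: 53.6
finger_force: 30.0
time: 16.65
tool_pos: [591.5, 130.9, 12.2]
tcp_rot: [-3.141, -0.002, -0.22]
contact_force: [-4.2, 1.0, 13.1]
grip_width: 53.9
finger_force: 30.0
```

```bash
python3 -m handwheel '0 0 -0.01 0 0 0 -0.7;0 0 -0.01 0 0 0 0;0 0 -0.01 0 0 0 0.57;0 0 -0.01 0 0 0 0.57;0 0 -0.01 0 0 0 0.57;0 0 -0.3 0 0 0 0.57;0 0 -0.7 0 0 0 0.57;0 0 -1 0 0 0 0.57'
python3 -m handwheel '-0.3 0 -0.3 0 0 0 0.57;-0.6 0 -0.6 0 0 0 0.57;-0.8 0 -1 0 0 0 0.57;-0.8 0 -1 0 0 0 0.57;-0.8 0 -1 0 0 0 0.57'
python3 - <<'E'
from look import *
look("wrist","pics/w3.png",[("case_plate",36,0,(591,130,-.22)),("power_supply",30,7,(591,130,-.22))])
E
```

```text
time: 17.32
tool_pos: [591.1, 130.8, 111.3]
tcp_rot: [-3.142, -0.0, -0.22]
contact_force: [2.0, 1.1, 1.4]
grip_width: 71.8
finger_force: 0.0
time: 17.73
tool_pos: [513.3, 148.8, 212.7]
tcp_rot: [-3.139, -0.006, -0.219]
contact_force: [-0.5, 0.3, 0.3]
grip_width: 72.2
finger_force: 0.0
case_plate [ 5.89598e+02  1.30987e+02 -2.26000e-01  8.05000e-01] score 0.61
power_supply [ 5.91660e+02  1.30409e+02 -2.20000e-01  9.44000e-01] score 0.89
[512.7 148.  208.3] [ 3.141e+00  2.000e-03 -2.200e-01]
```

View pics/w3.png

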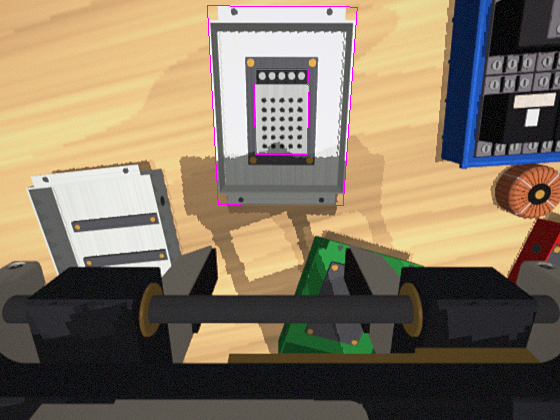

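The power supply at (282,110) lies lengthwise on the plate between its brass dots, about 1 mm off. Now the transformer at (441,-132).

```bash
python3 -m handwheel '-0.01 0.3 0 0 0 -0.04 0.7;-0.02 0.6 0 0 0 -0.07 0.7;-0.03 0.9 0 0 0 -0.07 0.7;-0.03 0.96 0 0 0 -0.07 0.7;-0.03 0.96 0 0 0 -0.07 0.7'
python3 -m handwheel '-0.1 0.3 0 0 0 0 0.7;-0.2 0.6 0 0 0 0 0.7;-0.24 0.93 0 0 0 0 0.7;-0.24 0.93 0 0 0 0 0.7;-0.24 0.93 0 0 0 0 0.7'
python3 -m handwheel '-0.1 0.3 0.2 0 0 0 0.7;-0.2 0.6 0.4 0 0 0 0.7;-0.24 0.93 0.7 0 0 0 0.7;-0.24 0.93 1 0 0 0 0.7;-0.24 0.93 1 0 0 0 0.7;-0.24 0.93 1 0 0 0 0.7'
```

```text
time: 18.3
tool_pos: [488.6, 53.4, 208.1]
tcp_rot: [3.142, 0.003, -0.004]
contact_force: [0.5, 0.8, 0.6]
grip_width: 78.2
finger_force: 0.0
time: 18.72
tool_pos: [465.3, -38.3, 208.9]
tcp_rot: [-3.141, 0.001, -0.003]
contact_force: [0.8, 0.2, 0.1]
grip_width: 78.3
finger_force: 0.0
time: 19.22
tool_pos: [440.6, -129.2, 108.6]
tcp_rot: [-3.139, 0.004, 0.0]
contact_force: [1.1, -0.5, 0.1]
grip_width: 77.6
finger_force: 0.0
```

```bash
python3 -m handwheel '0.01 0.02 0.3 0 0 0 0.7;0.01 0.02 0.6 0 0 0 0.7;0.01 0.02 0.8 0 0 0 0.7;0.01 0.02 0.9 0 0 0 0.7;0.01 0.02 0.95 0 0 0 0.7;0.01 0.02 0.95 0 0 0 0.7'
```

```text
time: 19.72
tool_pos: [443.1, -131.8, 15.2]
tcp_rot: [3.142, -0.001, 0.002]
contact_force: [-0.1, 0.4, -0.4]
grip_width: 78.2
finger_force: 0.0
```

```bash
python3 -m handwheel '-0.01 0 0.05 0 0 0 0.7;-0.01 0 0.09 0 0 0 0.7;-0.01 0 0.09 0 0 0 0.2;-0.01 0 0.09 0 0 0 -0.2;-0.01 0 0.09 0 0 0 -0.7;-0.01 0 0.09 0 0 0 -0.7;-0.01 0 0.09 0 0 0 -0.7'
python3 -m handwheel '0 0 0 0 0 0 -0.7;0 0 0 0 0 0 -0.7;0 0 0 0 0 0 -0.7;0 0 0 0 0 0 -0.7'
python3 -m handwheel '0 0 -0.2 0 0 0 -0.7;0 0 -0.5 0 0 0 -0.7;0 0 -0.8 0 0 0 -0.7;0 0 -1 0 0 0 -0.7;0 0 -1 0 0 0 -0.7'
```

```text
time: 20.3
tool_pos: [441.3, -132.9, 6.1]
tcp_rot: [3.141, -0.001, -0.0]
contact_force: [-0.5, 1.8, 3.4]
grip_width: 60.9
finger_force: 30.0
time: 20.63
tool_pos: [441.2, -132.9, 6.1]
tcp_rot: [3.141, -0.001, -0.0]
contact_force: [0.4, 0.5, 6.0]
grip_width: 61.3
finger_force: 30.0
time: 21.05
tool_pos: [442.8, -133.8, 108.9]
tcp_rot: [3.139, -0.006, -0.0]
contact_force: [1.6, 0.0, -2.9]
grip_width: 61.1
finger_force: 30.0
```

```bash
python3 -m handwheel '-0.1 0.2 -0.2 0 0 0 -0.7;-0.2 0.5 -0.5 0 0 0 -0.7;-0.25 0.8 -0.9 0 0 0 -0.7;-0.25 1 -1 0 0 0 -0.7;-0.25 1 -1 0 0 0 -0.7'
python3 -m handwheel '0 0.3 0 0 0 0 -0.7;0 0.6 0 0 0 0 -0.7;0 0.9 0 0 0 0 -0.7;0 1.1e0 0 0 0 0 -0.7' || python3 -m handwheel '0 0.3 0 0 0 0 -0.7;0 0.6 0 0 0 0 -0.7;0 0.9 0 0 0 0 -0.7;0 1 0 0 0 0 -0.7;0 1 0 0 0 0 -0.7;0 1 0 0 0 0 -0.7'
python3 - <<'E'
from look import *
p=look("wrist","pics/w4.png",[("case_round",36,0,(502,-344,0.06))])
u,v=proj(p,[[502,-344,7]])[0]; print(u,v)
m=np.zeros((420,560),np.uint8); cv2.circle(m,(int(u),int(v)),75,1,-1)
g=((p["frame"].max(2)<60)&(m>0)).astype(np.uint8)
c=max(cv2.findContours(cv2.morphologyEx(g,cv2.MORPH_OPEN,np.ones((5,5))),0,2)[0],key=cv2.contourArea)[:,0]
w=unproj(p,c,7).astype(np.float32); print(cv2.fitEllipse(w),cv2.minEnclosingCircle(w))
E
```

```text
time: 21.47
tool_pos: [417.2, -238.1, 208.2]
tcp_rot: [3.135, -0.005, -0.003]
contact_force: [1.0, -1.6, -4.0]
grip_width: 61.1
finger_force: 30.0
time: 21.97
tool_pos: [415.2, -332.0, 203.5]
tcp_rot: [-3.138, 0.003, -0.001]
contact_force: [-0.2, 0.7, -4.1]
grip_width: 61.0
finger_force: 30.0
case_round [ 5.02439e+02 -3.44494e+02  6.30000e-02  9.78000e-01] score 0.88
[ 415.7 -331.3  204.5] [-3.139e+00  2.000e-03  1.000e-03]
291.33154384410363 104.3062428940722
((502.2747497558594, -344.4483642578125), (90.59778594970703, 90.80674743652344), 28.02262306213379) ((502.3376770019531, -344.2817077636719), 45.971492767333984)out of range: row 4 has 1.1, outside -1 to 1
```

View pics/w4.png

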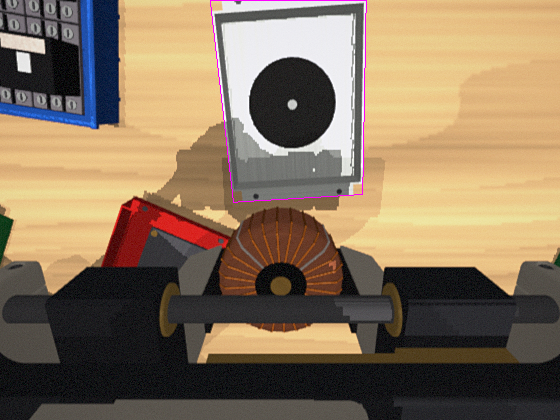

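The pad is at (292,103), centred at (502,-344), and the transformer is held straight. Lowering it there.

```bash
python3 -m handwheel '0.3 0.05 0.2 0 0 -0.02 -0.7;0.6 0.1 0.4 0 0 -0.02 -0.7;0.866 0.131 0.6 0 0 -0.02 -0.7;0.866 0.131 0.9 0 0 -0.02 -0.7;0.866 0.131 1 0 0 -0.02 -0.7;0.866 0.131 1 0 0 -0.02 -0.7;0.866 0.131 1 0 0 -0.02 -0.7'
python3 -m handwheel '0 0 0.3 0 0 0 -0.7;0 0 0.5 0 0 0 -0.7;0 0 0.7 0 0 0 -0.7;0 0 0.8 0 0 0 -0.7;0 0 0.85 0 0 0 -0.7;0 0 0.85 0 0 0 -0.7;0 0 0.85 0 0 0 -0.7'
```

```text
time: 22.65
tool_pos: [502.1, -345.1, 106.0]
tcp_rot: [-3.141, 0.001, 0.063]
contact_force: [-0.3, 0.1, -3.7]
grip_width: 61.4
finger_force: 30.0
time: 23.23
tool_pos: [503.3, -346.6, 22.4]
tcp_rot: [3.14, -0.002, 0.063]
contact_force: [-0.1, -1.0, -3.0]
grip_width: 61.2
finger_force: 30.0
```

```bash
python3 -m handwheel '-0.01 -0.01 0.04 0 0 0 -0.7;-0.01 -0.01 0.07 0 0 0 -0.7;-0.01 -0.01 0.09 0 0 0 -0.7;-0.01 -0.01 0.095 0 0 0 -0.7;-0.01 -0.01 0.1 0 0 0 -0.7;-0.01 -0.01 0.1 0 0 0 -0.7;-0.01 -0.01 0.1 0 0 0 -0.7'
```

```text
time: 23.82
tool_pos: [501.8, -345.2, 13.1]
tcp_rot: [3.14, -0.001, 0.063]
contact_force: [-4.3, 2.6, 12.0]
grip_width: 60.9
finger_force: 30.0
```

```bash
python3 -m handwheel '0 0 -0.01 0 0 0 -0.7;0 0 -0.01 0 0 0 0;0 0 -0.01 0 0 0 0.65;0 0 -0.01 0 0 0 0.65;0 0 -0.01 0 0 0 0.65;0 0 -0.3 0 0 0 0.65;0 0 -0.7 0 0 0 0.65;0 0 -1 0 0 0 0.65'
python3 -m handwheel '-0.3 0 -0.3 0 0 0 0.57;-0.6 0 -0.6 0 0 0 0.57;-0.8 0 -1 0 0 0 0.57;-0.8 0 -1 0 0 0 0.57;-0.8 0 -1 0 0 0 0.57'
python3 - <<'E'
from look import *
look("wrist","pics/w5.png",[("case_round",36,0,(502,-344,.063)),("transformer",30,7,(502,-344,0))])
E
python3 -m handwheel '0.3 -0.2 0 0 0 -0.035 0.4;0.6 -0.4 0 0 0 -0.07 0.4;0.9 -0.6 0 0 0 -0.105 0.4;1 -0.8 0 0 0 -0.14 0.4;1 -1 0 0 0 -0.175 0.4;1 -1 0 0 0 -0.21 0.4;1 -1 0 0 0 -0.245 0.4;1 -1 0 0 0 -0.28 0.4'
```

```text
time: 24.48
tool_pos: [501.8, -345.2, 112.5]
tcp_rot: [3.141, -0.001, 0.063]
contact_force: [1.7, -1.4, 0.6]
grip_width: 75.5
finger_force: 0.0
time: 24.9
tool_pos: [421.8, -351.4, 213.8]
tcp_rot: [3.137, -0.004, 0.061]
contact_force: [1.2, 0.4, -0.5]
grip_width: 72.3
finger_force: 0.0
case_round [ 5.00866e+02 -3.45126e+02  6.50000e-02  8.54000e-01] score 0.74
transformer [ 5.03873e+02 -3.46091e+02  1.66000e-01  9.39000e-01] score 0.84
[ 421.7 -349.5  209.3] [-3.14e+00  1.00e-03  6.30e-02]
time: 25.72
tool_pos: [515.5, -242.5, 208.4]
tcp_rot: [-3.138, 0.0, 0.95]
contact_force: [-0.3, -0.8, 0.1]
grip_width: 64.6
finger_force: 0.0
```

```bash
python3 -m handwheel '0.3 0.05 0 0 0 -0.035 0.4;0.6 0.1 0 0 0 -0.07 0.4;0.9 0.19 0 0 0 -0.105 0.4;1 0.19 0 0 0 -0.14 0.4;1 0.19 0 0 0 -0.175 0.4;1 0.19 0 0 0 -0.2 0.4;1 0.19 0 0 0 -0.2 0.4'
python3 - <<'E'
from look import *
p=look("wrist","pics/w6.png",[("crate",50,0,(590,-85,-.2)),("aux_contactor",100,8,(619,-96,-.2))],(0,420))
E
```

```text
time: 26.3
tool_pos: [589.4, -172.9, 208.1]
tcp_rot: [-3.138, -0.002, 1.575]
contact_force: [0.1, -0.1, -0.4]
grip_width: 64.0
finger_force: 0.0
crate [ 5.75273e+02 -1.08564e+02 -1.49000e-01  2.01000e-01] score 0.86
aux_contactor [ 6.17923e+02 -9.33940e+01 -1.24000e-01  7.20000e-01] score 0.63
[ 589.2 -173.8  209.4] [-3.140e+00 -1.000e-03  1.569e+00]
```

View pics/w6.png

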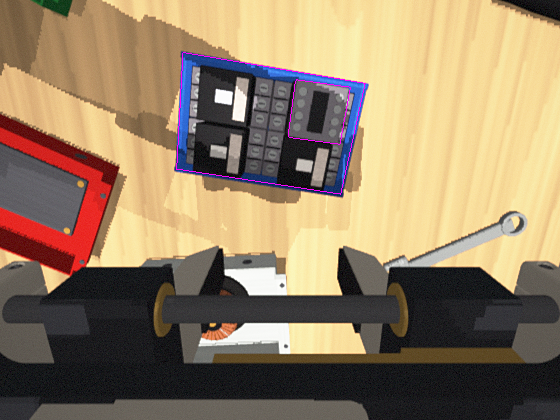

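The crate is at about (575,-109). There are four contactors: plain ones at (222,95), (218,150) and (308,165), and one with a light grey top block at (320,108). The grey one fits the description because it is the only one with an auxiliary block. I'll confirm it in an enlarged crop.

Run:
```python
from h import *
im=cv2.imread("pics/w6.png")
p=viewer.capture("wrist"); f=p["frame"][60:200,170:380,::-1]; cv2.imwrite("pics/c6.png",cv2.resize(f,None,fx=3.8,fy=3.8,interpolation=cv2.INTER_CUBIC))
# blue outline fit
hsv=cv2.cvtColor(p["frame"],cv2.COLOR_RGB2HSV); b=((hsv[...,0]>100)&(hsv[...,0]<130)&(hsv[...,1]>120)).astype(np.uint8); b[230:]=0
c=np.vstack(cv2.findContours(b,0,2)[0]); h=cv2.convexHull(c); m=np.zeros_like(b); cv2.fillConvexPoly(m,h,1)
print(np.round(fit(p,"crate",m>0,0,(575,-108,-.15)),3))
```

```text
[ 6.22946e+02 -8.04450e+01  1.23000e-01  5.03000e-01]
```

View pics/c6.png

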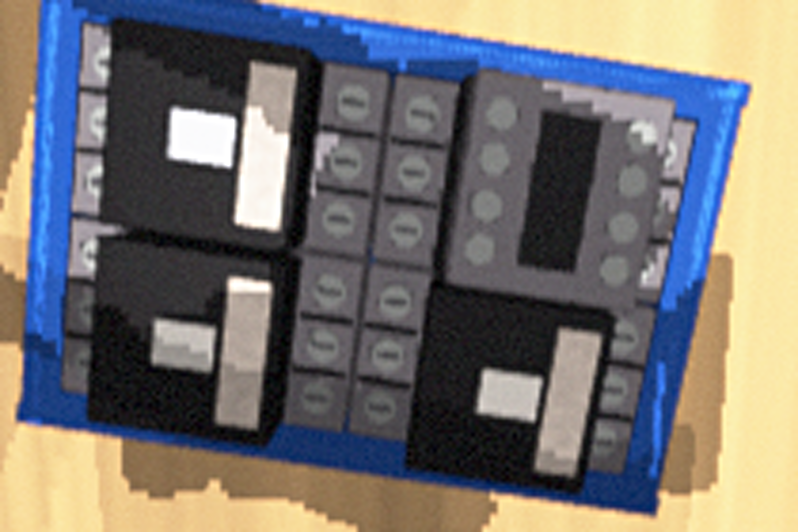

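The crop confirms it: the screw-dotted grey block, top face corners (478,68), (673,100), (640,310) and (445,285), is higher than the three black tops. I'll compute its pose from these corners.

Run:
```python
from h import *
p=viewer.capture("wrist")
w=unproj(p,np.array([(478,68),(673,100),(640,310),(445,285)])/3.8+[170,60],118)
print(w,w.mean(0),cv2.minAreaRect(w.astype(np.float32)))
r=unproj(p,np.array([(45,0),(745,85),(655,512),(20,420)])/3.8+[170,60],[50,50,50,50][0]); print(r,r.mean(0),np.arctan2(*(r[1]-r[0])[::-1]))
for d in viewer.cut_out("aux_contactor",p)[:2]: print(d["score"],unproj(p,d["centre"],118),rect(p,d,118))
o=bot.get_obs();print(o["tool_pos"],o["tcp_rot"],o["joint_positions"])
```

```text
[[ 600.93014106  -70.27861098]
 [ 639.23526842  -76.13309641]
 [ 635.02967681 -116.5957803 ]
 [ 594.73430043 -111.51037258]] [617.48234668 -93.62946507] ((617.90869140625, -93.91133117675781), (41.69468688964844, 40.60365676879883), 81.45423889160156)
[[ 498.18587051  -49.04912392]
 [ 670.44345249  -68.52503458]
 [ 654.64241864 -178.56953759]
 [ 481.25280701 -152.60981932]] [ 576.13113716 -112.18837885] -0.11258461417253111
0.78 [[610.16609666 -93.00238319]] ((611.6254272460938, -92.5191879272461), (41.70676803588867, 60.10274887084961), 81.18385314941406)
[ 589.26630286 -174.25028132  210.36360048] [-3.14117198e+00 -2.50454638e-04  1.56926858e+00] [-4.12199297e-01  5.20121893e-01  1.28596951e+00  6.34279381e-05
  1.33598694e+00 -4.10686370e-01]
```

```bash
python3 -m handwheel '0.3 0.1 0 0 0 0.035 0.4;0.6 0.2 0.1 0 0 0.045 0.4;0.805 0.284 0.3 0 0 0.045 0.4;0.805 0.284 0.5 0 0 0.045 0.4;0.805 0.284 0.5 0 0 0.045 0.4;0.805 0.284 0.5 0 0 0.045 0.4;0.805 0.284 0.5 0 0 0.045 0.4'
python3 - <<'E'
from h import *
p=viewer.capture("side"); f=p["frame"][130:270,290:500,::-1]; cv2.imwrite("pics/c7.png",cv2.resize(f,None,fx=3.8,fy=3.8,interpolation=cv2.INTER_CUBIC))
o=bot.get_obs();print(o["tool_pos"],o["tcp_rot"])
E
```

```text
time: 27.18
tool_pos: [618.1, -94.5, 161.9]
tcp_rot: [3.14, 0.0, 1.428]
contact_force: [0.4, -0.7, 0.3]
grip_width: 64.4
finger_force: 0.0
[618.29185556 -94.73347071 162.27378432] [3.13921834e+00 4.38706427e-04 1.42798950e+00]
```

View pics/c7.png

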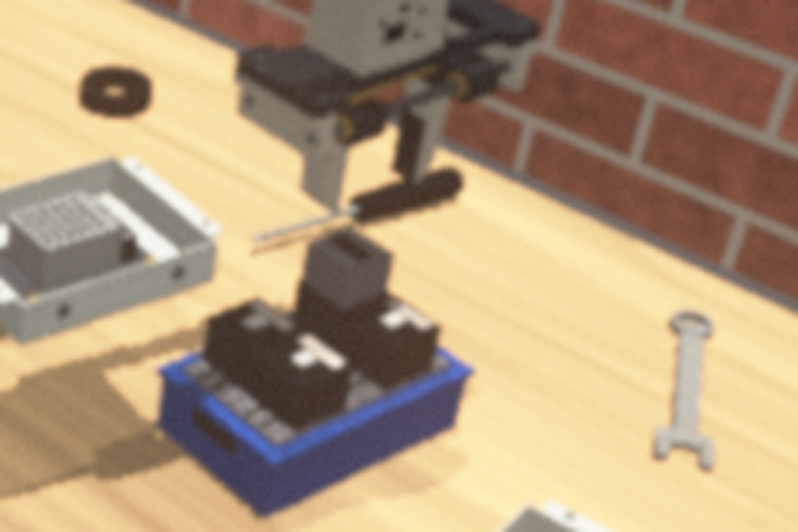

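The open fingers straddle the grey block at crop position (345,265). Descending to TCP z = 92.5.

```bash
python3 -m handwheel '0 0 0.2 0 0 0 0.4;0 0 0.4 0 0 0 0.4;0 0 0.55 0 0 0 0.4;0 0 0.65 0 0 0 0.4;0 0 0.69 0 0 0 0.4;0 0 0.69 0 0 0 0.4;0 0 0.69 0 0 0 0.4'
python3 -m handwheel '0 0 0 0 0 0 0.2;0 0 0 0 0 0 0;0 0 0 0 0 0 -0.1;0 0 0 0 0 0 -0.2;0 0 0 0 0 0 -0.3;0 0 0 0 0 0 -0.5;0 0 0 0 0 0 -0.8;0 0 0 0 0 0 -0.8'
python3 -m handwheel '0 0 0 0 0 0 -0.8;0 0 0 0 0 0 -0.8;0 0 0 0 0 0 -0.8;0 0 0 0 0 0 -0.8'
```

```text
time: 27.82
tool_pos: [618.4, -94.2, 92.8]
tcp_rot: [3.14, 0.0, 1.429]
contact_force: [0.8, 0.1, 0.6]
grip_width: 64.4
finger_force: 0.0
time: 28.48
tool_pos: [617.5, -93.6, 92.2]
tcp_rot: [-3.141, 0.0, 1.429]
contact_force: [-4.2, -0.1, 5.5]
grip_width: 40.0
finger_force: 30.0
time: 28.82
tool_pos: [617.5, -93.6, 92.2]
tcp_rot: [-3.141, 0.0, 1.429]
contact_force: [-3.9, 1.0, 5.9]
grip_width: 39.8
finger_force: 30.0
```

```bash
python3 -m handwheel '0 0 -0.05 0 0 0 -0.8;0 0 -0.12 0 0 0 -0.8;0 0 -0.2 0 0 0 -0.8;0 0 -0.3 0 0 0 -0.8;0 0 -0.4 0 0 0 -0.8;0 0 -0.5 0 0 0 -0.8;0 0 -0.6 0 0 0 -0.8;0 0 -0.7 0 0 0 -0.8'
python3 -m handwheel '0 0 -0.15 0 0 0 -0.8;0 0 -0.3 0 0 0 -0.8;0 0 -0.5 0 0 0 -0.8;0 0 -0.7 0 0 0 -0.8;0 0 -0.7 0 0 0 -0.8;0 0 -0.7 0 0 0 -0.8'
```

```text
time: 29.48
tool_pos: [617.9, -93.7, 163.1]
tcp_rot: [3.141, 0.0, 1.429]
contact_force: [0.4, 1.0, -6.1]
grip_width: 39.8
finger_force: 30.0
time: 29.98
tool_pos: [618.2, -93.8, 233.0]
tcp_rot: [3.139, 0.0, 1.429]
contact_force: [-0.0, -0.1, -5.5]
grip_width: 40.0
finger_force: 30.0
```

```bash
python3 -m handwheel '0.15 -0.1 0 0 0 0 -0.8;0.4 -0.2 0 0 0 0 -0.8;0.7 -0.35 0 0 0 0 -0.8;0.866 -0.46 0 0 0 0 -0.8;0.866 -0.46 0 0 0 0 -0.8'
python3 -m handwheel '0.2 -0.1 0 0 0 0 -0.8;0.45 -0.22 0 0 0 0 -0.8;0.7 -0.35 0 0 0 0 -0.8;0.866 -0.46 0 0 0 0 -0.8;0.866 -0.46 0 0 0 0 -0.8'
python3 -m handwheel '0.2 -0.1 0 0 0 0 -0.8;0.45 -0.22 0 0 0 0 -0.8;0.7 -0.35 0 0 0 0 -0.8;0.866 -0.46 0 0 0 0 -0.8;0.866 -0.46 0 0 0 0 -0.8'
python3 -m handwheel '0.2 -0.1 0 0 0 0 -0.8;0.45 -0.22 0 0 0 0 -0.8;0.7 -0.35 0 0 0 0 -0.8;0.866 -0.46 0 0 0 0 -0.8;0.866 -0.46 0 0 0 0 -0.8;0.866 -0.46 0 0 0 0 -0.8'
python3 - <<'E'
from look import *
p=look("wrist","pics/w8.png",[("case_strips",36,0,(482,360,-.12))],(0,230))
E
```

```text
time: 30.4
tool_pos: [581.8, 2.6, 230.1]
tcp_rot: [-3.137, -0.002, 1.433]
contact_force: [-1.1, -2.2, -4.8]
grip_width: 40.0
finger_force: 30.0
time: 30.82
tool_pos: [548.8, 93.9, 230.3]
tcp_rot: [-3.138, -0.001, 1.433]
contact_force: [-1.2, -1.2, -6.0]
grip_width: 39.7
finger_force: 30.0
time: 31.23
tool_pos: [515.8, 185.6, 230.5]
tcp_rot: [-3.139, -0.001, 1.432]
contact_force: [-1.4, -1.5, -5.8]
grip_width: 39.8
finger_force: 30.0
time: 31.73
tool_pos: [484.2, 275.0, 230.7]
tcp_rot: [-3.141, 0.001, 1.431]
contact_force: [-0.8, -0.4, -5.1]
grip_width: 39.8
finger_force: 30.0
case_strips [ 4.83553e+02  3.63300e+02 -1.08000e-01  9.70000e-01] score 0.97
[484.8 274.  231. ] [-3.141e+00  1.000e-03  1.429e+00]
```

View pics/w8.png

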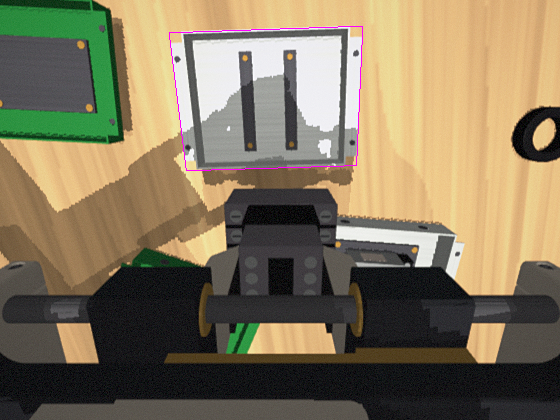

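The strips case at (270,100) fits at IoU 0.97. The contactor is held square, at (280,215). Moving above the case and lowering.

```bash
python3 - <<'E'
from h import *
p=viewer.capture("wrist"); w=unproj(p,[(245,58),(290,57),(291,145),(250,146)],7); print(w.mean(0))
E
python3 -m handwheel '0.2 -0.03 0 0 0 -0.011 -0.8;0.5 -0.08 0 0 0 -0.011 -0.8;0.8 -0.12 0.1 0 0 -0.011 -0.8;0.882 -0.138 0.3 0 0 -0.011 -0.8;0.882 -0.138 0.5 0 0 -0.011 -0.8;0.882 -0.138 0.5 0 0 -0.011 -0.8;0.882 -0.138 0.5 0 0 -0.011 -0.8;0.882 -0.138 0.5 0 0 -0.011 -0.8'
```

```text
[484.44045229 362.24890535]
time: 32.55
tool_pos: [484.3, 363.8, 182.8]
tcp_rot: [3.14, -0.001, 1.463]
contact_force: [0.7, 0.6, -4.7]
grip_width: 40.1
finger_force: 30.0
```

```bash
python3 -m handwheel '0 0 0.2 0 0 0 -0.8;0 0 0.4 0 0 0 -0.8;0 0 0.6 0 0 0 -0.8;0 0 0.75 0 0 0 -0.8;0 0 0.82 0 0 0 -0.8;0 0 0.87 0 0 0 -0.8;0 0 0.87 0 0 0 -0.8;0 0 0.87 0 0 0 -0.8'
python3 -m handwheel '0 0 0.01 0 0 0 -0.8;0 0 0.02 0 0 0 -0.8;0 0 0.03 0 0 0 -0.8;0 0 0.04 0 0 0 -0.8;0 0 0.045 0 0 0 -0.8;0 0 0.045 0 0 0 -0.8'
```

```text
time: 33.22
tool_pos: [484.0, 364.7, 96.0]
tcp_rot: [3.14, -0.001, 1.464]
contact_force: [-0.2, 0.5, -4.8]
grip_width: 40.0
finger_force: 30.0
time: 33.72
tool_pos: [483.4, 364.6, 91.4]
tcp_rot: [3.14, -0.001, 1.464]
contact_force: [-2.3, -1.7, 4.9]
grip_width: 40.1
finger_force: 30.0
```

Contact. Pressing half a millimetre more, then releasing, rising and checking everything.

```bash
python3 -m handwheel '0 0 0.005 0 0 0 -0.8;0 0 0.005 0 0 0 -0.8;0 0 0.005 0 0 0 -0.3;0 0 0.005 0 0 0 0;0 0 0 0 0 0 0.4;0 0 0 0 0 0 0.4;0 0 0 0 0 0 0.4;0 0 0 0 0 0 0.4'
python3 -m handwheel '0 0 -0.1 0 0 0 0.4;0 0 -0.3 0 0 0 0.4;0 0 -0.6 0 0 0 0.4;0 0 -1 0 0 0 0.4;0 0 -1 0 0 0 0.4'
python3 -m handwheel '-0.3 0 -0.1 0 0 0 0.4;-0.6 0 -0.2 0 0 0 0.4;-0.9 0 -0.3 0 0 0 0.4;-0.9 0 -0.3 0 0 0 0.4;-0.9 0 -0.3 0 0 0 0.4;-0.9 0 -0.3 0 0 0 0.4'
python3 - <<'E'
from look import *
p=look("wrist","pics/w9.png",[("case_strips",36,0,(483,363,-.11))],(0,230))
s=viewer.capture("scene")["frame"][90:300,120:400]
a=np.hstack([cv2.resize(p["frame"][0:230,120:420],(400,307)),cv2.resize(s,(400,307))])
cv2.imwrite("pics/f.png",a[:,:,::-1])
MODELS["aux_contactor"]=[box(76,45,0,45),box(44,44,45,80),box(40,42,80,110)]
for d in viewer.cut_out("aux_contactor",p)[:1]: print(np.round(fit(p,"aux_contactor",d["pixels"],7,(483,363,-.11),(0,230)),3))
E
```

```text
time: 34.38
tool_pos: [483.2, 364.5, 90.1]
tcp_rot: [3.141, -0.0, 1.464]
contact_force: [0.5, 0.2, 0.7]
grip_width: 63.7
finger_force: 0.0
time: 34.8
tool_pos: [486.3, 366.4, 199.0]
tcp_rot: [3.13, -0.008, 1.464]
contact_force: [1.1, 0.4, 1.1]
grip_width: 64.5
finger_force: 0.0
time: 35.3
tool_pos: [473.8, 275.3, 220.7]
tcp_rot: [3.141, -0.001, 1.463]
contact_force: [-0.2, -0.2, -0.5]
grip_width: 64.1
finger_force: 0.0
case_strips [ 4.83284e+02  3.63823e+02 -1.11000e-01  8.22000e-01] score 0.84
[473.5 275.7 220. ] [-3.141 -0.     1.465]
[ 4.83773e+02  3.63705e+02 -1.08000e-01  9.45000e-01]
```

View pics/f.png

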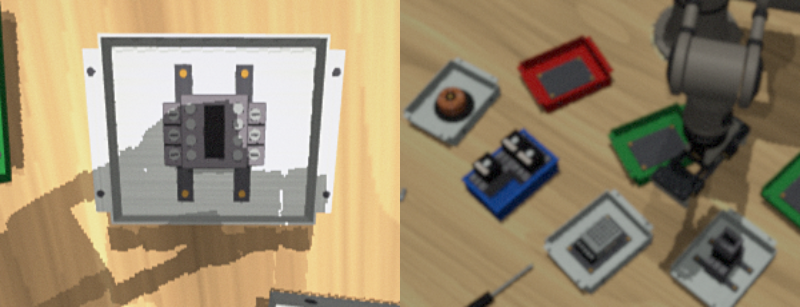

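The contactor stands centred across both strips (left half, about (213,135)). The transformer is on its pad, the power supply is on its plate, and the other three contactors are upright in the crate. Handing in.

```bash
python3 -c "
from plant import bot
print(bot.close_job())"
```

```text
the job is handed in; nothing more can be done
None
```

The job is handed in after about 35 s of the 128 s: by my camera fits the transformer, power supply and tall contactor sit within about 3 mm of centre on their mounts, and the other three contactors looked upright in the crate; the hand-in returned no verdict.

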